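# Clamp a stone in the drilling jig

## Robot

A 7-joint arm with a two-finger parallel gripper is mounted at the origin on the work surface; the furniture and walls round the work are solid. World frame = base frame: x ahead of the robot, y to its left, z up, the work surface at z = 0. Lengths are in m, angles in rad, forces in N, time in s.
With the tool pointing down it reaches from about 0.425 to 0.975 m from the base axis. Payload 16.7 kg.
Tool frame: the origin (TCP) lies between the finger pads; the fingertips stand 17 mm ahead of it and the grasp point (between the pads) lies 2 mm behind it (r.tips_ahead is the z of the fingertips in the tool frame, in m); z points along the fingers, y is the line along which they close (so a half turn about z gives the same grasp; the last joint's range is limited). The gripper opens to 85 mm and grips with 20 to 120 N. Pads are 22 mm wide; open, the fingers measure 114 mm over their backs; the gripper's body (76 mm by 85 mm) begins 54 mm behind the grasp point. The pads swing forward as they close: fully open they stand 13 mm farther back than shut.
Start: joints at [0.959, 0.426, 0.074, 1.606, -0.034, 1.111, -0.067], TCP at [0.301, -0.604, 0.248] pointing down, gripper open.
Joint ranges: [-2.85, 2.85], [-0.5, 2.14], [-1.23, 1.37], [0.21, 2.46], [-1.02, 4.16], [0.16, 2.05], [-2.73, 2.73]. Speed limits (rad/s): [1.89, 1.89, 2.39, 2.39, 3.01, 3.01, 3.01].

## Interface

Orientations are given as a rotation vector (axis times angle).
In Python, from plant import telemetry, viewer, hand_in, r gives the robot as it stands.
- The arm moves only by the shell command python3 -m creep 'ROWS'. ROWS is JSON, one flat list of numbers, 7 for each row, row after row: the turn, a rotation vector about the tool's x, y, z in rad, then the shift along the tool's x, y, z in mm, then the closure, from 0 (fully open) to 1 (shut). A call has 1 to 5 rows; each row shifts and turns the commanded pose from where the row before left it, along the tool's axes as they then stand; what a row does not reach is not made up. A row lasts 1/8 s, in which the tool goes at most 62.5 mm and 10.7 degrees, less where a joint would pass 70% of its speed; a pose out of reach is approached as far as the arm can. A call is refused whole if a number of a shift passes 62.5 or a number of a turn 0.188, either way. A call with a gripper value outside its range is refused whole. The fingers move at their own pace and stop on an object; the grip force is fixed at half the most. Time passes only in rows, so rows that do not move let the fingers close. It gives the time, the measured TCP pose, the force, the opening and the grip force at its end, in the units of the state.
- telemetry.sense(): the state, without advancing time (a new reading comes with each control period).
- viewer.get_image(name): name is "scene" or "top" or "wrist"; returns the picture (400x640x3 uint8, blue, green, red); there is no depth.
- viewer.camera_info(name): a dict with "fx", "fy", "cx", "cy" (pixels), "position" and "attitude" of the camera in the world; the wrist camera has in their place "T_tool_cam" (4x4, takes a point from camera to tool coordinates, whose origin is the TCP and whose axes are the flange's). Camera axes: x right, y down, z forward; pixel columns grow to the right and rows downward; lengths in m; the calibration is good to about 2 mm. A picture is of the moment at which its call begins: read the wrist's pose just before it. camera_info takes no time and is no camera call.
- hand_in(): hands the job in; it is judged then, once.
The state is a dict: "time_s": time; "joint_positions": joint angles; "dq": joint speeds; "effort": joint torques, N m; "tcp_pos": TCP position; "tcp_rot": TCP orientation; "force": force on the tool from outside, world axes, zero at the start; "ft_torque": the same for the moment, N m; "opening": opening from 0.0 (shut) to 1.0 (fully open); "grip_force": force on a finger pad.
Only numpy, scipy, OpenCV 4.12 (cv2) and the standard library are available. Lean on these libraries where they do the work, as an engineer would, in place of code of your own. Each camera call takes 0.05 s, during which the arm holds its last target. There are 200 camera calls.

## Task

Get the dark oval stone ready for drilling: lay it in the shallow oblong hollow of the drilling jig with its length along the hollow, swing the hinged keeper bar down over it and press it, without forcing it, until it snaps under the spring catch. Then turn the wing knob clockwise as far as it goes, so that its tongue lies locked over the bar, and leave everything else on the table where it is.

Things in the scene. Friction and masses are not known exactly. Their poses are not given: they have to be found in the camera images.
- stone: The work piece, a loose dark oval stone lying flat, 33 mm long (its own y), 21 mm wide (its own x), 17 mm high, 30 g, sides rounded, widest about 8 mm up. Origin at the centre of its underside, z up.
- jig: Stone-drilling jig bolted to the bench: dark steel base plate 260 x 130 x 12 mm, origin at the centre of its underside. Its x runs along the keeper bar from the hinge end (-x) to the catch end (+x), z up. The bar's line is at y = +22 mm; the wing knob stands at x = +65, y = -36 mm. A thin steel stop pin for the tongue stands at x = +76, y = -10 mm, 65 mm high.
- nest (a point): Centre of the floor of the oblong hollow (grey plastic lining in an aluminium block) in the middle of the jig, 16 mm above the bench. The hollow is 5 mm deep with sloping sides, about 44 mm (jig x) by 31 mm (jig y) at the rim with cut corners, and centres the stone; the stone lies in it with its long axis along jig x. The aluminium block round it is 60 x 50 mm, its rim 21 mm above the bench.
- keeper_hinge (a point): On the axis of the keeper bar's hinge, 105 mm from the nest towards jig -x, 50 mm above the bench. The axis is horizontal, along jig y; the clevis that carries it is 60 mm high and 33 mm wide.
- keeper: The keeper bar: aluminium, 18 mm wide, 8 mm thick, reaching 205 mm from the hinge. Origin on the hinge axis; its x runs out along the bar, its z points to the side that is the top when shut. Shut, its top face is 54 mm above the bench. It swings upright in the plane of jig x and z. A stiff hinge (about 0.11 N m) holds it wherever it is left.
- keeper_swing (a joint): Angle of the keeper bar: 0 lying level and shut, growing as it is raised; pi/2 is upright and more leans back away from the nest. Caught under the catch it reads between -0.014 (its hard stop, pressed fully down) and about 0.006.
- keeper_pad (a point): The ribbed thumb place on the bar's top face, 178 mm from the hinge: press here. Snapping into the catch takes about 11 N downward here; the bar goes 3 mm below its caught height before it meets its hard stop, and then springs back up against the catch's nose.
- presser: Spring-loaded foot (rubber, 15 mm across) with a brass drill tube, on the underside of the bar 105 mm from the hinge. It stands 20 mm below the bar's middle when free, travels 10 mm, and presses the stone with about 3 N once the bar is caught. The tube stands up to 25 mm above the bar.
- catch_flex (a joint): Outward bend of the spring catch (rad): 0 at rest, positive while the bar's end pushes it aside; about 0.1 just before the snap. It springs back by itself.
- catch_nose (a point): Front of the hooked nose of the steel spring catch at the far end of the bar, about 200 mm from the hinge and 55 mm above the bench. The nose's sloping top and the thumb tab reach 72 mm above the bench, 16 mm wide.
- lock_turn (a joint): Turn of the wing knob: 0 parked with the tongue clear of the bar, grows clockwise seen from above, hard end stop at 2.5 with the tongue over the bar. It stays where it is left (friction about 0.06 N m). The tongue passes 3 mm above the caught bar and is blocked by a bar that is not down.
- lock_grip (a point): On the knob's vertical axis, 92 mm above the bench, at the height to grip. The wing is 44 mm long (along this point's x, the way the tongue points), 11 mm thick (point y), and reaches from 70 to 100 mm above the bench. The steel tongue is 14 mm wide, 5 mm thick, 62 mm above the bench at its top, and reaches 78 mm from the axis. When the knob is at its stop the tongue points along jig +y.
- vial: Bystander: standing bead vial with a screw cap, 29 mm wide, 52 mm high; origin under its centre.
- bead: Bystander: carved wooden barrel bead, 30 x 26 x 25 mm; origin at its underside as it stood.
- cutters: Bystander: side cutters lying flat, 116 mm long, 13 mm high; origin at the middle of the underside.
- pin_dish: Bystander: small glazed dish, 69 mm wide, 16 mm high; origin under its centre.

How it is judged:
On the way, in this order (a step that is already met when the one before it is completed fails the run):
1. the stone lies in the hollow, let go, while the bar is still up (horizontal distance between stone and nest below 0.007 m and height (world z) of stone below 0.021 m and angle between the y axis of stone and the x axis of jig, either way round below 0.3 rad and contact force between the fingers and stone below 0.1 N and value of joint keeper_swing above 0.5 rad), for 0.2 s.
2. the bar is snapped under the catch (value of joint keeper_swing below 0.02 rad and value of joint catch_flex below 0.03 rad), for 0.2 s.
At the end, for the whole second after the job is handed in: The stone lies in the hollow (within 7 mm of its centre, lengthwise within 0.3 rad, not riding on the rim) and is held by the presser foot; the bar is down (below 0.02 rad) with the catch sprung back over it; the knob is within 0.1 rad of its end stop; all at rest and let go (all of step 2 and horizontal distance between stone and nest below 0.007 m and height (world z) of stone below 0.021 m and angle between the y axis of stone and the x axis of jig, either way round below 0.3 rad and contact force between presser and stone above 0.5 N and value of joint lock_turn above 2.4 rad and linear speed of stone below 0.02 m/s); the robot touches nothing.
It fails at once if the bar is forced (pressed with more than 40 N) (contact force between the fingers and keeper above 40 N).
It fails at once if a bystander is moved by more than 3 cm (distance of any of vial, bead, cutters, pin_dish from where it was at the start of the episode above 0.03 m).
It also fails if it takes over 72 s, if anything falls off the work surface, if the arm or the gripper's body presses on something with over 40 N, if the wrist force passes 120 N, or if a joint passes its speed limit or range.

## Working session

There is one attempt and no reset: what is moved stays moved. The work goes in short steps, Python scripts to look and compute and a shell command to move; the robot and the scene stay as the last step left them, time stands still between calls to the robot, and variables do not carry over. Pictures are saved under pics/ and viewed, at most 10 in all, crops included, and the job is handed in when it is done.

```bash
mkdir -p pics; ls
python3 - <<'E'
from plant import telemetry, viewer, r
import cv2
for n in ["scene","top"]:
    cv2.imwrite(f"pics/{n}0.png",viewer.get_image(n)); print(n,viewer.camera_info(n))
print(viewer.camera_info("wrist")); print(telemetry.sense()); print(r.tips_ahead)
E
```

```text
pics
scene {'fx': 363.9860060180996, 'fy': 363.9860060180996, 'cx': 319.0425698993995, 'cy': 194.39572132961766, 'position': array([-0.05504561, -0.42512967,  0.49287539]), 'attitude': array([-1.87750595,  0.94319013, -0.57689079])}
top {'fx': 515.4277818274629, 'fy': 515.4277818274629, 'cx': 314.0377316208405, 'cy': 211.42459698372497, 'position': array([0.40362266, 0.01287897, 1.66223221]), 'attitude': array([-2.18482345,  2.13948683, -0.08226189])}
{'fx': 323.1331426179485, 'fy': 323.1331426179485, 'cx': 322.77594559510493, 'cy': 199.95654590098152, 'T_tool_cam': array([[ 8.35386556e-04, -9.50989139e-01, -3.09223155e-01,
         7.99478441e-02],
       [ 9.99999553e-01,  9.31117275e-04, -1.62006730e-04,
        -1.30287642e-05],
       [ 4.41989662e-04, -3.09222882e-01,  9.50989492e-01,
        -1.25821294e-01],
       [ 0.00000000e+00,  0.00000000e+00,  0.00000000e+00,
         1.00000000e+00]])}
{'time_s': 0.1, 'joint_positions': array([ 0.95848506,  0.42668085,  0.07386231,  1.60655207, -0.03410782,
        1.11081646, -0.06707985]), 'dq': array([-9.45081980e-04, -6.70976704e-05, -7.96639198e-04, -1.29755078e-03,
        5.57068780e-04,  2.52796313e-03, -5.70028372e-04]), 'effort': array([ 9.97783412e-03, -9.51521516e+01,  3.77160072e+00, -4.64396203e+01,
        1.95228145e-02,  6.48329777e-03,  6.13680686e-05]), 'tcp_pos': array([ 0.30117734, -0.60368174,  0.2476693 ]), 'tcp_rot': array([-3.05674871e+00, -7.20212900e-01,  5.55167760e-04]), 'force': array([-0.2260995 ,  0.3198773 , -0.03832241]), 'ft_torque': array([0.0758571 , 0.00451131, 0.0171352 ]), 'grip_force': 0.0, 'opening': 0.9997869932933415}
0.017
```

View pics/scene0.png

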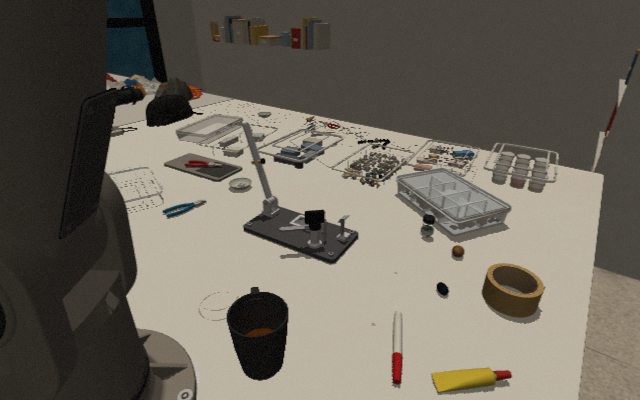

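View pics/top0.png

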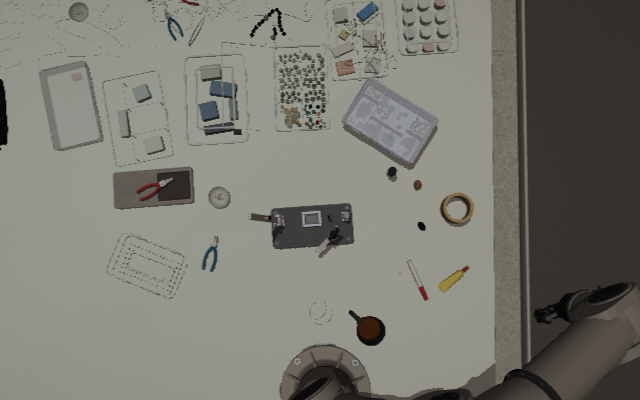

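The top view shows the stone at about (421,226) and the jig plate spanning (272..353, 205..248), hinge end left. The bar leans back to the left, the knob is at about (335,238) and the tongue points down-left. The vial is at (391,172) and the bead at (417,185).

```bash
cat > h.py <<'E'
from plant import telemetry, viewer, r
import cv2, numpy as np
from scipy.spatial.transform import Rotation as R
def cam(n):
    c=viewer.camera_info(n)
    if n=="wrist":
        s=telemetry.sense(); T=np.eye(4); T[:3,:3]=R.from_rotvec(s["tcp_rot"]).as_matrix(); T[:3,3]=s["tcp_pos"]
        T=T@c["T_tool_cam"]; return c,T[:3,3],T[:3,:3]
    return c,c["position"],R.from_rotvec(c["attitude"]).as_matrix()
def onplane(C,uv,z):
    c,p,A=C; uv=np.atleast_2d(uv).astype(float)
    d=np.c_[(uv[:,0]-c["cx"])/c["fx"],(uv[:,1]-c["cy"])/c["fy"],np.ones(len(uv))]@A.T
    return p+d*((z-p[2])/d[:,2])[:,None]
def proj(C,P):
    c,p,A=C; q=(np.atleast_2d(P)-p)@A
    return np.c_[c["fx"]*q[:,0]/q[:,2]+c["cx"],c["fy"]*q[:,1]/q[:,2]+c["cy"]]
def blobs(im,box,thr,amin=15):
    x0,y0,x1,y1=box; g=cv2.cvtColor(im,cv2.COLOR_BGR2GRAY)[y0:y1,x0:x1]
    cs,_=cv2.findContours((g<thr).astype(np.uint8),cv2.RETR_EXTERNAL,cv2.CHAIN_APPROX_NONE,offset=(x0,y0))
    return [c for c in cs if cv2.contourArea(c)>amin]
E
python3 - <<'E'
from h import *
im=cv2.imread("pics/top0.png"); C=cam("top")
for c in blobs(im,(405,212,436,240),70,10):
    r_=cv2.minAreaRect(c); m=cv2.moments(c); uv=(m["m10"]/m["m00"],m["m01"]/m["m00"]); print("stone",r_,onplane(C,uv,.008))
for c in blobs(im,(255,195,370,262),85,300):
    print("plate",cv2.minAreaRect(c)); print(onplane(C,cv2.boxPoints(cv2.minAreaRect(c)),.012).round(4))
im=cv2.imread("pics/scene0.png"); C=cam("scene")
for c in blobs(im,(428,275,458,302),70,10):
    r_=cv2.minAreaRect(c); m=cv2.moments(c); uv=(m["m10"]/m["m00"],m["m01"]/m["m00"]); print("stone sc",r_,onplane(C,uv,.009)); print(onplane(C,c.reshape(-1,2),.009)[:,:2].round(3)[::3].tolist())
E
```

```text
stone ((421.0, 226.00001525878906), (8.485280990600586, 5.656853675842285), 45.0) [[ 0.52362583 -0.29550973  0.008     ]]
plate ((304.14208984375, 231.48985290527344), (51.297874450683594, 96.25476837158203), 85.91438293457031)
[[ 0.5658  0.2411  0.012 ]
 [ 0.5941 -0.0678  0.012 ]
 [ 0.4303 -0.082   0.012 ]
 [ 0.4018  0.224   0.012 ]]
stone sc ((442.0000305175781, 288.5), (13.435027122497559, 9.192387580871582), 45.0) [[ 0.5197892  -0.29632252  0.009     ]]
[[0.531, -0.284], [0.521, -0.286], [0.513, -0.289], [0.507, -0.295], [0.505, -0.301], [0.506, -0.307], [0.516, -0.307], [0.525, -0.304], [0.532, -0.3], [0.537, -0.292], [0.533, -0.287]]
```

```bash
python3 -m creep '[0,0,0,48,-25,10,0, 0,0,0,48,-25,10,0, 0,0,0,48,-25,10,0, 0,0,0,48,-25,10,0, 0,0,0,48,-25,10,0]'; python3 -m creep '[0,0,0,48,-26,10,0, 0,0,0,47,-26,10,0, 0,0,0,0,0,0,0]'
python3 - <<'E'
from h import *
C=cam("wrist"); im=viewer.get_image("wrist"); cv2.imwrite("pics/w1.png",im); s=telemetry.sense(); print(s["time_s"],s["tcp_pos"],s["tcp_rot"])
for c in blobs(im,(200,60,440,330),60,200):
    m=cv2.moments(c); uv=(m["m10"]/m["m00"],m["m01"]/m["m00"]); print(cv2.minAreaRect(c),onplane(C,uv,.008)); 
    P=onplane(C,c.reshape(-1,2),.008)[:,:2]; e=cv2.fitEllipse((P*1000).astype(np.float32)); print("world ellipse",e)
    Tm=R.from_rotvec(s["tcp_rot"]).as_matrix(); q=(np.c_[P,np.full(len(P),.008)]-s["tcp_pos"])@Tm*1000; print("tool ellipse",cv2.fitEllipse(q[:,:2].astype(np.float32)))
E
```

```text
time_s: 0.72
tcp_pos: [0.461, -0.3834, 0.1979]
tcp_rot: [-3.058, -0.72, 0.0]
force: [0.9, -0.8, -0.2]
opening: 1.006
grip_force: 0.0
time_s: 1.1
tcp_pos: [0.5242, -0.2913, 0.1772]
tcp_rot: [-3.053, -0.73, 0.0]
force: [-0.3, -0.2, 0.4]
opening: 1.003
grip_force: 0.0
1.15 [ 0.5228451  -0.29401074  0.17767482] [-3.05543525e+00 -7.25770115e-01  9.85877917e-04]
((427.0, 295.0), (68.0, 24.0), 90.0) [[ 0.46889008 -0.44447589  0.008     ]]
world ellipse ((468.2013244628906, -444.9183654785156), (25.37705421447754, 94.6983413696289), 126.30810546875)
tool ellipse ((-116.61046600341797, 110.42807006835938), (25.37703514099121, 94.69833374023438), 80.41603088378906)
((215.0, 295.0), (68.0, 30.0), 90.0) [[ 0.36368873 -0.24272441  0.008     ]]
world ellipse ((362.1960144042969, -243.09120178222656), (32.19437026977539, 93.86196899414062), 104.81048583984375)
tool ellipse ((-120.5317153930664, -117.51022338867188), (32.1943473815918, 93.86194610595703), 101.91362762451172)
((336.99993896484375, 275.0), (155.99996948242188, 107.99998474121094), -0.0) [[ 0.43876567 -0.3522463   0.008     ]]
world el
[... 268 characters left out ...]
31.044557571411133, 21.828205108642578), 75.96376037597656) [[ 0.52253705 -0.29745918  0.008     ]]
world ellipse ((522.3357543945312, -297.56866455078125), (20.616228103637695, 30.61659812927246), 126.8643798828125)
tool ellipse ((-1.9960992336273193, 3.162013530731201), (20.6162109375, 30.61659812927246), 79.85971069335938)
((420.97125244140625, 186.52328491210938), (30.306245803833008, 96.31000518798828), 6.009006023406982) [[ 0.56894338 -0.37096061  0.008     ]]
world ellipse ((564.1052856445312, -381.4228210449219), (36.79887771606445, 83.99311828613281), 122.59698486328125)
tool ellipse ((-2.3971850872039795, 96.84266662597656), (36.7990608215332, 83.99307250976562), 84.12704467773438)
```

View pics/w1.png

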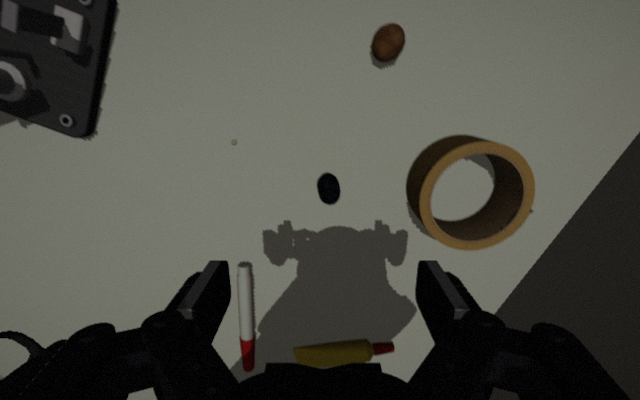

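The stone is at pixel (328,188), about (-2, +3) mm from the TCP in tool axes, and its long axis needs a -0.17 rad turn. The bead is at (388,42) and well clear. I descend and grasp.

```bash
python3 -m creep '[0,0,-0.17,-2,3,50,0.4, 0,0,0,0,0,55,0.4, 0,0,0,0,0,35,0.4, 0,0,0,0,0,16.5,0.4, 0,0,0,0,0,0,0.4]'; python3 -m creep '[0,0,0,0,0,0,1, 0,0,0,0,0,0,1, 0,0,0,0,0,0,1, 0,0,0,0,0,0,1, 0,0,0,0,0,0,1]'
```

```text
time_s: 1.78
tcp_pos: [0.5211, -0.3001, 0.0215]
tcp_rot: [-2.985, -0.976, 0.002]
force: [-0.1, -0.5, 0.2]
opening: 0.599
grip_force: 0.0
time_s: 2.4
tcp_pos: [0.5225, -0.3, 0.0234]
tcp_rot: [2.984, 0.977, 0.003]
force: [-1.5, 0.2, 9.5]
opening: 0.197
grip_force: 58.4
```

Run:
```python
from h import *
im=viewer.get_image("top"); cv2.imwrite("pics/t2.png",cv2.resize(im[190:265,235:375],None,fx=5,fy=5,interpolation=cv2.INTER_CUBIC))
s=telemetry.sense(); print(s["tcp_pos"],s["opening"],s["grip_force"],s["tcp_rot"])
```

```text
[ 0.52241814 -0.30001138  0.02341995] 0.19684865976749555 58.450290095061064 [2.98418684e+00 9.76919354e-01 2.47836122e-03]
```

View pics/t2.png

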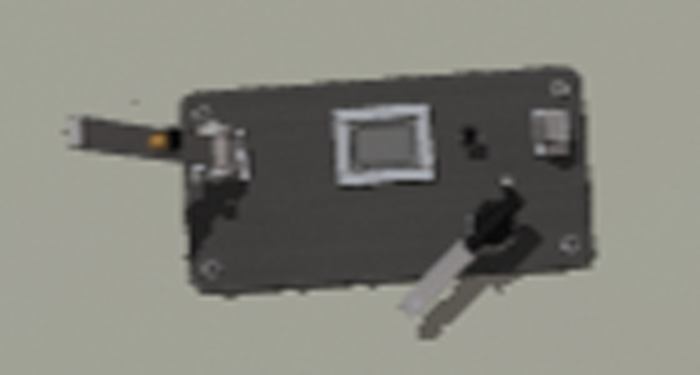

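The grasp reads a 17 mm opening at 58 N. In the crop the nest block has corners (333,108), (432,103), (436,183) and (340,188), and the plate corners are (180,92), (580,67), (595,262) and (195,293). The bar leans back to the left.

Run:
```python
from h import *
C=cam("top"); f=lambda a:(np.array(a,float)+.5)/5-.5+[235,190]
P=onplane(C,f([[180,92],[580,67],[595,262],[195,293]]),.012); print(P.round(4)); 
x=(P[1]+P[2]-P[0]-P[3])[:2]; a=np.arctan2(x[1],x[0]); ex=np.array([np.cos(a),np.sin(a)]); ey=np.array([-ex[1],ex[0]])
c=P.mean(0)[:2]; print("jig",c,"yaw",a,"len",np.linalg.norm(x)/2,"nest via plate",c+.022*ey)
N=onplane(C,f([[333,108],[432,103],[436,183],[340,188]]),.021); print("nest via block",N.mean(0)); print("floor",onplane(C,f([386,145]),.016))
s=telemetry.sense(); T=R.from_rotvec(s["tcp_rot"]).as_matrix(); print("tool x yaw",np.arctan2(T[1,0],T[0,0]))
n=N.mean(0)[:2]; print("delta tool mm",T.T@np.r_[n-s["tcp_pos"][:2],0]*1000)
```

```text
[[ 0.5712  0.1886  0.012 ]
 [ 0.5925 -0.0688  0.012 ]
 [ 0.4673 -0.0802  0.012 ]
 [ 0.4421  0.1751  0.012 ]]
jig [0.51824647 0.05367722] yaw -1.4802833292638367 len 0.2574016597518852 nest via plate [0.54015641 0.05566579]
nest via block [0.53853286 0.05522722 0.021     ]
floor [[0.53923664 0.05487047 0.016     ]]
tool x yaw 0.6327405686955854
delta tool mm [ 223.06779075 -276.93826612   -0.32319383]
```

```bash
python3 -m creep '[0,0,0,0,0,-20,1, 0,0,-0.172,0,0,-32,1, 0,0,-0.172,0,0,-32,1, 0,0,-0.172,0,0,-32,1, 0,0,-0.172,0,0,-32,1]'; python3 -m creep '[0,0,-0.172,0,0,-20,1, 0,0,-0.17,0,0,-10,1, 0,0,0,50,8,0,1, 0,0,0,50,8,0,1, 0,0,0,50,8,0,1]';python3 -m creep '[0,0,0,50,8,0,1, 0,0,0,50,8,0,1, 0,0,0,50,8,0,1, 0,0,0,50,0,0,1, 0,0,0,0,0,0,1]'
python3 - <<'E'
from h import *
C=cam("wrist"); im=viewer.get_image("wrist"); cv2.imwrite("pics/w2.png",im)
s=telemetry.sense(); print(s["tcp_pos"],s["opening"],s["grip_force"],s["tcp_rot"],s["time_s"])
T=R.from_rotvec(s["tcp_rot"]).as_matrix(); print("tool x yaw",np.arctan2(T[1,0],T[0,0]))
print(proj(C,[.539,.055,.016]))
E
```

```text
time_s: 3.08
tcp_pos: [0.5216, -0.2998, 0.1728]
tcp_rot: [2.474, 1.933, 0.0]
force: [-0.0, -0.2, -0.8]
opening: 0.199
grip_force: 58.8
time_s: 3.7
tcp_pos: [0.5317, -0.1468, 0.2016]
tcp_rot: [2.116, 2.319, 0.0]
force: [0.6, 0.3, 0.2]
opening: 0.196
grip_force: 58.8
time_s: 4.32
tcp_pos: [0.5369, 0.0573, 0.2017]
tcp_rot: [2.109, 2.327, 0.003]
force: [0.1, -0.0, -0.4]
opening: 0.196
grip_force: 58.8
[0.53722318 0.05484302 0.20136561] 0.1974466627560161 58.75820729532279 [2.11225744e+00 2.32345416e+00 1.37842386e-03] 4.375
tool x yaw 1.665949656238158
[[323.60154892 181.79291353]]
```

View pics/w2.png

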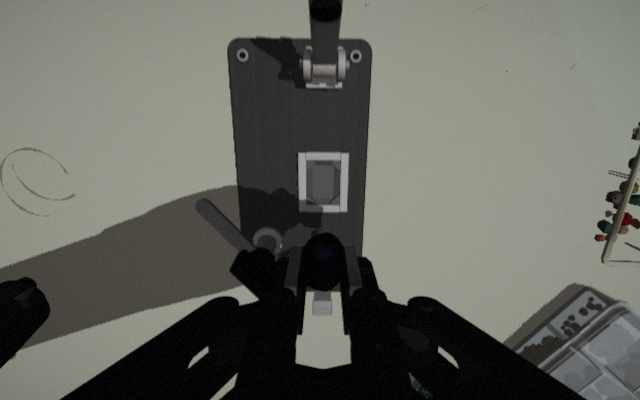

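The held stone is at about (323,262). The nest block spans cols 298–349 and rows 152–212, centred at (323.5,182), which matches the estimate. Next I check the stone's tilt and offset in the grip.

Run:
```python
from h import *
im=cv2.imread("pics/w2.png"); c=im[215:315,260:390]; c=np.clip(255*(c/255.)**.45*1.2,0,255).astype(np.uint8)
cv2.imwrite("pics/c2.png",cv2.resize(c,None,fx=6,fy=6,interpolation=cv2.INTER_CUBIC))
C=cam("wrist"); s=telemetry.sense(); T=R.from_rotvec(s["tcp_rot"]).as_matrix()
for q in ([0,0,0],[0,0,.010],[0.0165,0,.017],[-.0165,0,.017],[.0165,0,.010],[-.0165,0,.010],[0,0.01,.017]): print(q,(proj(C,s["tcp_pos"]+T@q)-[260,215])*6)
```

```text
[0, 0, 0] [[368.23856828 404.5008528 ]]
[0, 0, 0.01] [[368.76630675 334.94578323]]
[0.0165, 0, 0.017] [[369.02237966 107.78689015]]
[-0.0165, 0, 0.017] [[369.16991072 463.24858126]]
[0.0165, 0, 0.01] [[368.67540012 144.85645374]]
[-0.0165, 0, 0.01] [[368.85137992 512.83713818]]
[0, 0.01, 0.017] [[489.95939811 291.25787801]]
```

View pics/c2.png

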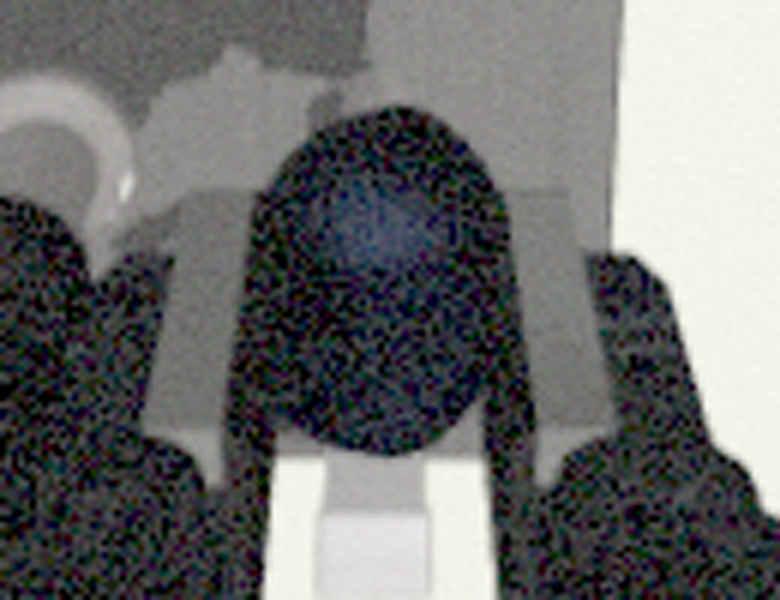

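```bash
python3 -m creep '[0,0,0,-2,0,50,1, 0,0,0,0,0,50,1, 0,0,0,0,0,40,1, 0,0,0,0,0,14,1, 0,0,0,0,0,3,1]'; python3 -m creep '[0,0,0,0,0,2,1, 0,0,0,0,0,1,1, 0,0,0,0,0,0,1]'; python3 -c "
from h import *
s=telemetry.sense();print(s['tcp_pos'],s['force'])"
```

```text
time_s: 5.0
tcp_pos: [0.5378, 0.0507, 0.0433]
tcp_rot: [2.118, 2.32, -0.0]
force: [1.0, 0.1, -0.3]
opening: 0.193
grip_force: 58.8
time_s: 5.38
tcp_pos: [0.5378, 0.0513, 0.0405]
tcp_rot: [2.117, 2.32, 0.001]
force: [0.1, -0.4, 0.2]
opening: 0.192
grip_force: 58.8
[0.53784684 0.05126904 0.04052071] [ 0.12781449 -0.3729001   0.19979625]
```

```bash
python3 -m creep '[0,0,0,1.5,0,0.5,1, 0,0,0,0,0,0.5,1, 0,0,0,0,0,0,1, 0,0,0,0,0,0,0.6, 0,0,0,0,0,0,0.5]'; python3 -m creep '[0,0,0,0,0,0,0.4, 0,0,0,0,0,0,0.4, 0,0,0,0,0,-30,0.4, 0,0,0,0,0,-60,0.4, 0,0,0,0,0,-60,0.4]'
python3 -m creep '[0,0,0,0,0,-5,0.4, 0,0,0,0,0,0,0.4]'
python3 - <<'E'
from h import *
C=cam("wrist"); im=viewer.get_image("wrist")
u,v=proj(C,[.539,.055,.020])[0]; u,v=int(u),int(v); print(u,v)
cv2.imwrite("pics/w3.png",cv2.resize(im[v-50:v+50,u-70:u+70],None,fx=5,fy=5,interpolation=cv2.INTER_CUBIC))
s=telemetry.sense(); print(s["tcp_pos"],s["tcp_rot"],s["time_s"])
for c in blobs(im,(u-22,v-25,u+22,v+25),45,100):
    P=onplane(C,c.reshape(-1,2),.024); print(cv2.fitEllipse((P[:,:2]*1000).astype(np.float32)),cv2.fitEllipse(c))
E
```

```text
time_s: 6.0
tcp_pos: [0.5373, 0.0529, 0.0388]
tcp_rot: [-2.117, -2.321, -0.0]
force: [-0.1, -0.5, 0.2]
opening: 0.5
grip_force: 0.0
time_s: 6.62
tcp_pos: [0.5369, 0.0529, 0.1903]
tcp_rot: [-2.116, -2.321, 0.001]
force: [1.0, 0.1, 0.4]
opening: 0.601
grip_force: 0.0
time_s: 6.88
tcp_pos: [0.5373, 0.0526, 0.1939]
tcp_rot: [2.117, 2.32, 0.0]
force: [0.0, 0.2, 1.3]
opening: 0.597
grip_force: 0.0
324 179
[0.53685006 0.05252777 0.19301697] [-2.11682249e+00 -2.32058136e+00  1.33117915e-03] 6.925
((536.6456298828125, 54.994285583496094), (22.214590072631836, 31.107303619384766), 4.681344509124756) ((321.54986572265625, 180.57244873046875), (23.537431716918945, 31.93311882019043), 0.5621944069862366)
```

View pics/w3.png

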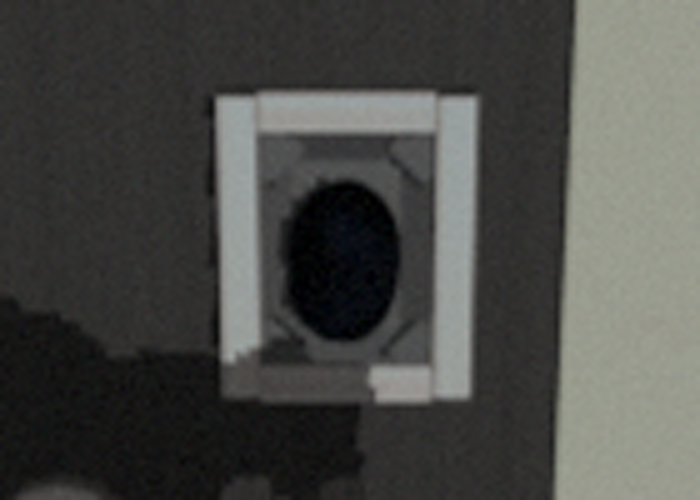

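The stone lies in the hollow, lengthwise and near-centred. Now the bar's angle from the top and scene views.

Run:
```python
from h import *
n=np.array([.539,.055,0]); ex=np.array([.095,-.9955,0]); ey=np.array([.9955,.095,0]); H=n-.105*ex+[0,0,.05]
for nm,uv in (("top",(np.array([72,131])+.5)/5-.5+[235,190]),("scene",[247,125])):
    C=cam(nm); best=[(a,*(proj(C,H+.205*(np.cos(a)*ex+np.array([0,0,np.sin(a)])))[0]-uv)) for a in np.arange(1.5,2.6,.1)]
    print(nm); [print(np.round(b,2)) for b in best]
s=telemetry.sense(); d=s["tcp_pos"]-n; print("TCP jig from nest",d@ex,d@ey,s["tcp_pos"][2])
C=cam("wrist"); print("nest/hinge px wrist",proj(C,[n+[0,0,.021],H]))
```

```text
top
[ 1.5  27.85 -1.83]
[ 1.6  20.4  -1.29]
[ 1.7  13.07 -0.68]
[ 1.8   5.94 -0.02]
[ 1.9  -0.87  0.69]
[ 2.   -7.27  1.44]
[  2.1  -13.2    2.21]
[  2.2  -18.56   2.99]
[  2.3  -23.31   3.78]
[  2.4  -27.4    4.56]
[  2.5  -30.8    5.33]
scene
[ 1.5  23.58 -1.89]
[ 1.6  16.48 -3.42]
[ 1.7   9.63 -4.04]
[ 1.8   3.1  -3.79]
[ 1.9  -3.05 -2.7 ]
[ 2.   -8.74 -0.82]
[  2.1  -13.94   1.8 ]
[  2.2  -18.61   5.11]
[  2.3  -22.72   9.03]
[  2.4  -26.26  13.5 ]
[  2.5  -29.2   18.45]
TCP jig from nest 0.0022568579102719834 -0.0023751218873129328 0.19301697359965678
nest/hinge px wrist [[324.80448933 180.49278539]
 [324.90899087  56.90014493]]
```

```bash
python3 -m creep '[0,0,0,0,5,-50,1, 0,0,0,0,0,-50,1, 0,0,0,60,0,0,1, 0,0,0,60,0,0,1, 0,0,0,60,0,0,1]'; python3 -m creep '[0,0,0,17,0,0,1, 0,0,0,0,0,0,1, 0,0,0,0,0,40,1, 0,0,0,0,0,25,1, 0,0,0,0,0,0,1]'
```

```text
time_s: 7.55
tcp_pos: [0.5251, 0.2338, 0.2922]
tcp_rot: [-2.117, -2.32, 0.003]
force: [1.8, 0.2, 0.4]
opening: -0.001
grip_force: 0.0
time_s: 8.18
tcp_pos: [0.5238, 0.247, 0.2267]
tcp_rot: [-2.118, -2.318, 0.006]
force: [-0.6, -0.7, 0.4]
opening: -0.001
grip_force: 0.0
```

```bash
python3 -m creep '[0,0,0,-24,0,-2,1, 0,0,0,-24,0,-2,1, 0,0,0,-24,0,-1,1, 0,0,0,-22,0,0,1, 0,0,0,-22,0,0,1]'; python3 -m creep '[0,0,0,-22,0,5,1, 0,0,0,-22,0,7,1, 0,0,0,-20,0,11,1, 0,0,0,-20,0,12,1, 0,0,0,0,0,0,1]'
python3 - <<'E'
from h import *
im=viewer.get_image("scene"); cv2.imwrite("pics/s4.png",cv2.resize(im[80:280,190:430],None,fx=3,fy=3,interpolation=cv2.INTER_CUBIC))
E
```

```text
time_s: 8.8
tcp_pos: [0.5355, 0.1323, 0.2351]
tcp_rot: [2.118, 2.319, 0.001]
force: [0.3, -0.4, 0.5]
opening: 0.002
grip_force: 0.3
time_s: 9.43
tcp_pos: [0.5423, 0.0482, 0.1977]
tcp_rot: [-2.119, -2.318, 0.002]
force: [0.3, 0.1, -0.0]
opening: 0.001
grip_force: 0.0
```

View pics/s4.png

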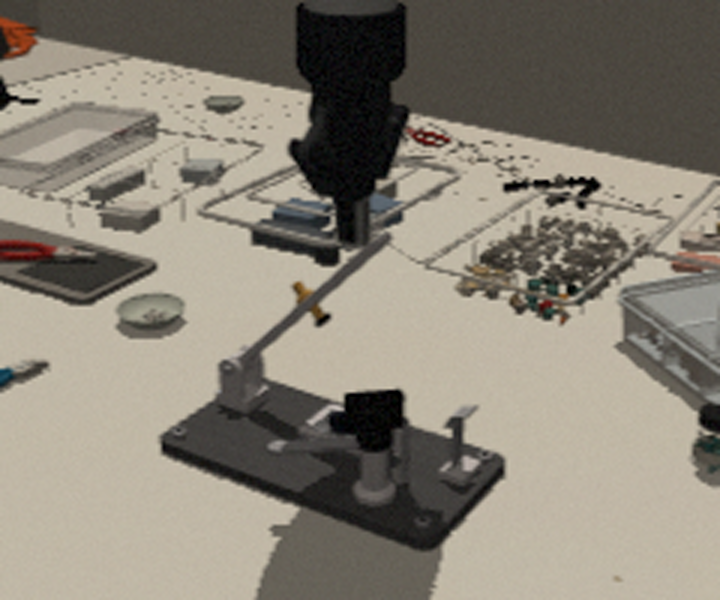

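The bar follows the fingers and is now at about 45°, with its end at (385,240) under the fingertip. I continue the arc.

```bash
python3 -m creep '[0,0,0,-15,0,18,1, 0,0,0,-15,0,19,1, 0,0,0,-14,0,28,1, 0,0,0,-8,0,24,1, 0,0,0,-3,0,13,1]'; python3 -m creep '[0,0,0,-6,0,4,1, 0,0,0,0,0,3,1, 0,0,0,0,0,0,1]'
```

```text
time_s: 10.1
tcp_pos: [0.5467, -0.0055, 0.0947]
tcp_rot: [-2.117, -2.319, 0.003]
force: [0.4, -0.3, 0.9]
opening: 0.001
grip_force: 0.1
time_s: 10.48
tcp_pos: [0.5484, -0.0102, 0.0902]
tcp_rot: [2.116, 2.321, 0.001]
force: [-0.1, -0.3, 0.1]
opening: 0.0
grip_force: 0.0
```

```bash
python3 -m creep '[0,0,0,-4,0,3,1, 0,0,0,0,0,3,1, 0,0,0,0,0,0,1]'; python3 -m creep '[0,0,0,0,0,3,1, 0,0,0,0,0,0,1]';python3 -m creep '[0,0,0,0,0,2,1, 0,0,0,0,0,0,1]';python3 -m creep '[0,0,0,0,0,2,1, 0,0,0,0,0,0,1]'
```

```text
time_s: 10.85
tcp_pos: [0.5486, -0.0145, 0.0838]
tcp_rot: [2.117, 2.321, 0.0]
force: [-0.2, 0.1, -0.3]
opening: -0.001
grip_force: 0.1
time_s: 11.1
tcp_pos: [0.5487, -0.0146, 0.081]
tcp_rot: [2.117, 2.321, 0.0]
force: [0.2, -2.4, 2.3]
opening: 0.004
grip_force: 1.3
time_s: 11.35
tcp_pos: [0.5488, -0.0147, 0.0793]
tcp_rot: [2.117, 2.32, 0.0]
force: [-0.8, -2.0, 8.5]
opening: -0.001
grip_force: 4.2
time_s: 11.6
tcp_pos: [0.5484, -0.0143, 0.0767]
tcp_rot: [-2.117, -2.321, -0.0]
force: [0.8, 0.1, -0.3]
opening: 0.001
grip_force: 0.0
```

```bash
python3 -m creep '[0,0,0,0,0,2,1, 0,0,0,0,0,0,1]'; python3 -m creep '[0,0,0,0,0,2,1, 0,0,0,0,0,0,1]';python3 -m creep '[0,0,0,0,0,1.5,1, 0,0,0,0,0,0,1]'
```

```text
time_s: 11.85
tcp_pos: [0.5484, -0.0143, 0.0746]
tcp_rot: [-2.117, -2.321, 0.0]
force: [-0.5, -0.4, -0.0]
opening: 0.001
grip_force: 0.0
time_s: 12.1
tcp_pos: [0.5484, -0.0144, 0.0726]
tcp_rot: [-2.117, -2.321, 0.0]
force: [0.1, 0.4, 0.1]
opening: -0.004
grip_force: 0.0
time_s: 12.35
tcp_pos: [0.5485, -0.0144, 0.0712]
tcp_rot: [-2.117, -2.321, 0.0]
force: [0.2, -0.1, 0.3]
opening: -0.002
grip_force: 0.0
```

```bash
python3 -m creep '[0,0,0,0,0,1.5,1, 0,0,0,0,0,0,1]'; python3 -m creep '[0,0,0,0,0,1.5,1, 0,0,0,0,0,0,1]';python3 -m creep '[0,0,0,0,0,1,1, 0,0,0,0,0,0,1]'
```

```text
time_s: 12.6
tcp_pos: [0.5486, -0.0144, 0.0698]
tcp_rot: [2.117, 2.321, 0.0]
force: [-0.1, -0.2, 0.5]
opening: 0.0
grip_force: 0.2
time_s: 12.85
tcp_pos: [0.5487, -0.0145, 0.0685]
tcp_rot: [2.117, 2.321, 0.0]
force: [-0.9, -1.0, 5.2]
opening: 0.001
grip_force: 2.9
time_s: 13.1
tcp_pos: [0.5488, -0.0145, 0.068]
tcp_rot: [2.117, 2.321, 0.0]
force: [-3.8, -0.9, 15.7]
opening: 0.003
grip_force: 7.9
```

```bash
python3 -m creep '[0,0,0,0,0,-10,1, 0,0,0,0,0,-50,1, 0,0,0,0,-30,-50,0.4, 0,0,0,5,-31,-20,0.4, 0,0,0,0,0,0,0.4]';  python3 -m creep '[0,0,0,0,0,0,0.4, 0,0,0,0,0,0,0.4]'
python3 - <<'E'
from h import *
C=cam("wrist"); im=viewer.get_image("wrist"); cv2.imwrite("pics/w5.png",im)
s=telemetry.sense(); print(s["tcp_pos"],s["joint_positions"])
n=np.array([.539,.055,0]); ex=np.array([.095,-.9955,0]); ey=np.array([.9955,.095,0])
K=n+.065*ex-.058*ey; print("knob",K); d=s["tcp_pos"]-n; print(d@ex*1e3,d@ey*1e3)
print("px axis top, tongue tip",proj(C,[K+[0,0,.1], K+[0,0,.062]+.078*(-.6*ex-.8*ey)]).round(1), "catch",proj(C,n+.095*ex+[0,0,.072]))
E
```

```text
time_s: 13.72
tcp_pos: [0.4865, -0.0152, 0.1992]
tcp_rot: [2.115, 2.319, 0.001]
force: [1.2, 0.3, -0.4]
opening: 0.594
grip_force: 0.0
time_s: 13.98
tcp_pos: [0.4876, -0.015, 0.1967]
tcp_rot: [-2.116, -2.32, 0.0]
force: [0.1, 0.0, 0.0]
opening: 0.601
grip_force: 0.0
[ 0.48757576 -0.01492959  0.19664234] [ 0.39258319  0.22384376 -0.55433396  2.0415295   0.14688499  0.9151216
 -0.1485346 ]
knob [ 0.487436  -0.0152175  0.       ]
64.72960077142515 -57.83614189903871
px axis top, tongue tip [[321.8 209.8]
 [243.7 138.7]] catch [[390.90761918 231.99587309]]
```

View pics/w5.png

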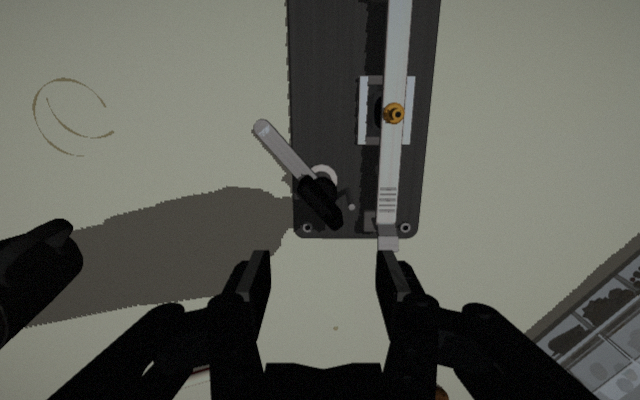

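The bar is down, its end at (388,222) under the catch at (388,240). The wing runs from (302,180) to (340,228), and the tongue tip is at (261,124).

Run:
```python
from h import *
C=cam("wrist"); s=telemetry.sense(); T=R.from_rotvec(s["tcp_rot"]).as_matrix()
im=cv2.imread("pics/w5.png")
for c in blobs(im,(296,168,348,234),32,150):
    rr=cv2.minAreaRect(c); print(rr); B=(onplane(C,cv2.boxPoints(rr),.1)-s["tcp_pos"])@T*1e3; print(B.round(1))
f=lambda uv,z:(onplane(C,uv,z)-s["tcp_pos"])@T*1e3
print("wing",f([[302,180],[340,228]],.1).round(1),"tongue",f([[261,124]],.062).round(1),"tongue base line",f([[268,118],[256,128]],.062).round(1), "nut",f([[322,177]],.03).round(1))
```

```text
((321.5, 203.5), (57.0, 51.0), 90.0)
[[ 25.8 -18.3  96.7]
 [ 25.9  17.7  96.6]
 [-17.9  18.7  96.6]
 [-17.9 -19.4  96.6]]
wing [[ 22.2 -14.1  96.7]
 [-14.6  13.5  96.6]] tongue [[ 57.8 -48.1 134.7]] tongue base line [[ 62.4 -42.3 134.7]
 [ 54.7 -52.2 134.7]] nut [[ 7.000e+00 -1.000e-01  1.666e+02]]
```

```bash
python3 -m creep '[0,0,-0.175,0,0,0,0.4, 0,0,-0.175,0,0,0,0.4, 0,0,-0.175,0,0,0,0.4, 0,0,-0.175,1,1,0,0.4, 0,0,0,0,0,50,0.4]'; python3 -m creep '[0,0,0,0,0,35,0.4, 0,0,0,0,0,20,0.4, 0,0,0,0,0,0,0.4]'
python3 -m creep '[0,0,0,0,0,0,1, 0,0,0,0,0,0,1, 0,0,0,0,0,0,1, 0,0,0,0,0,0,1]'; python3 -c "
from h import *
s=telemetry.sense();print(s['joint_positions'],s['ft_torque'])"
```

```text
time_s: 14.65
tcp_pos: [0.4901, -0.0136, 0.1486]
tcp_rot: [1.187, 2.904, 0.003]
force: [0.7, -0.5, -1.0]
opening: 0.599
grip_force: 0.0
time_s: 15.02
tcp_pos: [0.4867, -0.0133, 0.0907]
tcp_rot: [-1.19, -2.903, 0.001]
force: [-0.6, -0.4, 0.1]
opening: 0.598
grip_force: 0.0
time_s: 15.52
tcp_pos: [0.4869, -0.0151, 0.0933]
tcp_rot: [1.195, 2.906, -0.004]
force: [-9.8, -6.7, 17.2]
opening: 0.118
grip_force: 59.0
[ 0.40539562  0.39501251 -0.59869642  2.12198456  0.33922291  0.71819161
  0.37416129] [-1.41571975  2.11919679  0.10617534]
```

```bash
python3 -m creep '[0,0,0,0,-2,-2.5,1, 0,0,0.165,0,0,0,1, 0,0,0.165,0,0,0,1, 0,0,0.165,0,0,0,1, 0,0,0.165,0,0,0,1]'; python3 -c "
from h import *
s=telemetry.sense();print(s['ft_torque'])"
python3 -m creep '[0,0,0.165,0,0,0,1, 0,0,0.165,0,0,0,1, 0,0,0.165,0,0,0,1, 0,0,0.165,0,0,0,1]'; python3 -c "
from h import *
s=telemetry.sense();print(s['ft_torque'],s['joint_positions'])"
```

```text
time_s: 16.15
tcp_pos: [0.4855, -0.0155, 0.0941]
tcp_rot: [-2.076, -2.356, 0.001]
force: [5.0, -1.3, -30.4]
opening: 0.113
grip_force: 62.7
[-0.25847451 -1.04945946  0.06823073]
time_s: 16.65
tcp_pos: [0.4849, -0.0152, 0.0941]
tcp_rot: [-2.727, -1.557, 0.003]
force: [2.8, 0.2, -25.1]
opening: 0.112
grip_force: 63.4
[ 0.24537205 -0.18688203  0.01913971] [ 0.16210348  0.34836244 -0.30729515  2.13867686  0.16450739  0.67841243
 -0.79008041]
```

```bash
python3 -m creep '[0,0,0.165,0,0,2,1, 0,0,0.165,0,0,0,1, 0,0,0.165,0,0,0,1, 0,0,0.165,0,0,0,1, 0,0,0.1,0,0,0,1]'; python3 -c "
from h import *
s=telemetry.sense();print(s['ft_torque'])"
python3 -m creep '[0,0,0.1,0,0,0,1, 0,0,0,0,0,0,1]'; python3 -c "
from h import *
s=telemetry.sense();T=R.from_rotvec(s['tcp_rot']).as_matrix();print(s['ft_torque'],np.degrees(np.arctan2(T[1,0],T[0,0]))+84.5)"
```

```text
time_s: 17.27
tcp_pos: [0.4849, -0.0146, 0.0938]
tcp_rot: [-3.111, -0.436, 0.003]
force: [-15.0, 3.0, 19.4]
opening: 0.109
grip_force: 70.1
[0.98239753 3.34997881 0.01069417]
time_s: 17.52
tcp_pos: [0.4848, -0.0145, 0.0937]
tcp_rot: [-3.128, -0.285, 0.003]
force: [-15.1, 4.2, 20.8]
opening: 0.109
grip_force: 70.1
[ 1.01646121  3.34501303 -0.02313757] 94.8984529348808
```

```bash
for i in 1; do python3 -m creep '[0,0,0.06,-1.5,0,-0.8,1, 0,0,0,0,0,0,1]'; done; python3 -c "
from h import *
s=telemetry.sense();T=R.from_rotvec(s['tcp_rot']).as_matrix();print(s['ft_torque'],np.degrees(np.arctan2(T[1,0],T[0,0]))+84.5)"
python3 -m creep '[0,0,0.06,0,0,0,1, 0,0,0,0,0,0,1]'; python3 -c "
from h import *
s=telemetry.sense();T=R.from_rotvec(s['tcp_rot']).as_matrix();print(s['ft_torque'],np.degrees(np.arctan2(T[1,0],T[0,0]))+84.5)"
python3 -m creep '[0,0,0.05,0,0,0,1, 0,0,0,0,0,0,1]'; python3 -c "
from h import *
s=telemetry.sense();T=R.from_rotvec(s['tcp_rot']).as_matrix();print(s['ft_torque'],np.degrees(np.arctan2(T[1,0],T[0,0]))+84.5)"
```

```text
time_s: 17.77
tcp_pos: [0.4845, -0.0145, 0.0939]
tcp_rot: [-3.135, -0.192, -0.001]
force: [-0.6, 4.6, -7.2]
opening: 0.11
grip_force: 66.0
[ 1.37072524  0.05752903 -0.02445233] 91.51513812809836
time_s: 18.02
tcp_pos: [0.4846, -0.0144, 0.0939]
tcp_rot: [-3.139, -0.1, -0.0]
force: [-0.7, 5.7, -5.2]
opening: 0.109
grip_force: 66.6
[1.34469903 0.15451451 0.55474181] 88.13200307708402
time_s: 18.27
tcp_pos: [0.4847, -0.0145, 0.094]
tcp_rot: [-3.141, -0.024, -0.001]
force: [-1.7, 4.7, -3.4]
opening: 0.118
grip_force: 76.2
[1.3178789  0.19991495 1.39076527] 85.35750172476303
```

The torque rise (0.02 to 1.4 N m) near 90° shows the knob is at its stop. I ease off slightly, release, lift and check.

```bash
python3 -m creep '[0,0,-0.06,0,0,0,1, 0,0,0,0,0,0,0.5, 0,0,0,0,0,0,0.4, 0,0,0,0,0,0,0.4, 0,0,0,0,0,-30,0.4]'; python3 -m creep '[0,0,0,0,0,-50,0.4, 0,0,0,0,0,-40,0.4, 0,0,0,-50,0,0,0.4, 0,0,0,0,0,0,0.4, 0,0,0,0,0,0,0.4]'
python3 - <<'E'
from h import *
im=viewer.get_image("wrist"); b=viewer.get_image("scene")[170:290,220:400]
cv2.imwrite("pics/w6.png",np.vstack([cv2.resize(im,(480,300)),cv2.resize(b,(480,300),interpolation=cv2.INTER_CUBIC)]))
E
```

```text
time_s: 18.9
tcp_pos: [0.4836, -0.0155, 0.1227]
tcp_rot: [3.14, 0.113, -0.005]
force: [-0.3, 1.0, 0.2]
opening: 0.597
grip_force: 0.0
time_s: 19.52
tcp_pos: [0.4352, -0.019, 0.214]
tcp_rot: [-3.139, -0.114, -0.002]
force: [0.3, -0.0, 0.7]
opening: 0.6
grip_force: 0.0
```

View pics/w6.png

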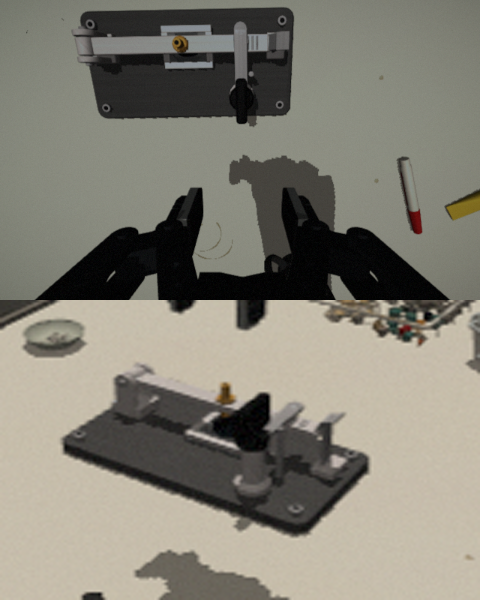

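The tongue lies square across the bar, from the wing at (240,97) to its tip at (240,27). The bar is level under the catch and the arm is clear.

```bash
python3 -c "
from plant import hand_in
print(hand_in())"
```

```text
the job is handed in; nothing more can be done
None
```

I handed the job in after about 20 s: the stone is in the hollow, the bar is snapped under the catch, the knob is at its stop with the tongue over the bar, and nothing else on the table was touched; the hand-in gave no verdict.

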